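# Index the dividing fixture to its third stop and hold it

## Robot

A 6-joint arm with a two-finger parallel gripper is mounted at the origin on a cart in front of the work surface, level with it; the furniture and walls round the work are solid. World frame = base frame: x ahead of the robot, y to its left, z up, the work surface at z = 0. Lengths are in m, angles in degrees, forces in N, time in s.
With the tool pointing down it reaches from about 0.35 to 0.875 m from the base axis. Payload 4.2 kg.
Tool frame: the origin (TCP) lies on the centre line of the jaws, within the pads' length; the fingertips stand 17 mm ahead of it and the grasp point (between the pads) lies 2 mm behind it; z points along the fingers, y is the direction in which the jaws open and shut (so a half turn about z gives the same grasp; the last joint's range is limited). The gripper opens to 87 mm and grips with 3 to 60 N. Pads are 19 mm wide; open, the fingers measure 117 mm over their backs; the gripper's body (75 mm by 190 mm) begins 51 mm behind the grasp point.
Start: joints at [-57.949, 22.042, 0.453, 0, -68.411, -14.817], TCP at [0.185, -0.597, 0.24] pointing down, gripper open.
Joint ranges: [-179.83, 179.83], [-69.29, 118.12], [-61.27, 80.66], [-181.25, 117.63], [-171.15, -9.14], [-177.46, 177.46]. Speed limits (degrees/s): [159.86, 159.86, 180, 180, 180, 180].

## Interface

Orientations are given as a 3x3 rotation matrix whose columns are the frame's x, y, z axes.
In Python, from station import * gives the robot as it stands.
- The arm moves only by the tool play_rows, never from a script. Its argument "targets" is a list that holds one entry, the list of rows, each a list of 5 numbers: the closure, from 0 (fully open) to 1 (shut), then the shift along the world's x, y, z in m, then the turn about the world's z in rad. In form: [[[gripper, x, y, z, twist], ...]]. A call has 1 to 5 rows; each row is the pose to reach, as a shift and turn from the pose commanded when the call began; what a row does not reach only later rows make up. A row lasts 1/12 s, in which the tool goes at most 41.7 mm and 7.16 degrees, less where a joint would pass 70% of its speed; a pose out of reach is approached as far as the arm can. A call with a gripper value outside its range is refused whole. The fingers move at their own pace and stop on an object; the grip force is fixed at half the most. Time passes only in rows, so rows that repeat a pose let the fingers close. It gives the time, the measured TCP pose, the force and the opening at its end, in the units of the state.
- sense(): the state, without advancing time (a new reading comes with each control period).
- capture(name): name is "side" or "top"; returns the picture (480x640x3 uint8, blue, green, red); there is no depth.
- get_calibration(name): a dict with "camera_matrix" (3x3 intrinsics, pixels), "D" ([k1, k2, p1, p2, k3] as OpenCV has them; the pictures are not rectified), "T" (4x4, takes a point from camera to world coordinates). Camera axes: x right, y up, looking along -z (the intrinsics and any distortion apply to the point x, -y, -z); pixel columns grow to the right and rows downward; lengths in m; the calibration is good to about 2 mm. A picture is of the moment at which its call begins. get_calibration takes no time and is no camera call.
- finish_job(): hands the job in, once; it reports no verdict.
The state is a dict: "time_s": time; "joints": joint angles; "joint_velocities": joint speeds; "effort": joint torques, N m; "tcp_pos": TCP position; "ee_rot": TCP orientation; "wrist_force": force on the tool from outside, world axes, zero at the start; "moment": the same for the moment, N m; "gripper_width": opening from 0.0 (shut) to 1.0 (fully open).
Only numpy, scipy, OpenCV 4.12 (cv2) and the standard library are available. Lean on these libraries where they do the work, as an engineer would, in place of code of your own. Each camera call takes 0.05 s, during which the arm holds its last target. There are 200 camera calls.

## Task

On the grey dividing fixture, first swing the small lever to its middle mark (45 degrees round from the right-hand mark) and let go of it. Then grip the black bar knob on top of the dividing plate, turn it clockwise (seen from above) three clicks from its home stop so that it sits in the third notch, not past it, and finish still gripping the knob there, so that the cutter ring can be scribed; leave the tin, the cup and the stopwatch alone.

Things in the scene. Friction and masses are not known exactly. Their poses are not given: they have to be found in the camera images.
- fixture: Dividing fixture, fixed to the bench: grey base 170 (x) x 300 (y) x 16 mm; origin under its centre at bench level, x away from the robot. In its frame the upright knob axis is at x 0, y +70 mm, lever pivot at x +20, y -75 mm. A plate with 15 lobes (128 mm across, top 38 mm up) turns on the knob axis; a sprung roller at its far side drops between the lobes; a small index post stands in front.
- knob: Black bar knob on the plate, turning with it: bar 64 mm long (its x, level), 16 mm thick (its y, the width to grip from above), 30 mm high; origin at the bar's centre on the turning axis, 91 mm above the bench; z up. Its -x end is wedge-shaped and at home points along the fixture's -x. Below: a 26 mm post inside a cutter ring (67 mm across) that reaches 58 mm above the bench.
- plate (a joint): Turn of knob and plate from home, rad, growing clockwise seen from above. 0 is home: a hard stop and a notch, where it starts; notches every 0.419 rad (24 degrees), the third at 1.257; it can go on to 2.09. Detents push it into the nearest notch; getting over a lobe takes about 0.1 to 0.2 N m.
- lever_grip (a point): Centre of the grip length of the lever's upright round black handle: 18 mm across, 52 mm tall, top at 94 mm, this point at 74 mm above the bench, 65 mm from the lever pivot. The flat steel arm under it reaches up to 42 mm.
- lever_pivot (a point): Point on the upright pivot axis of the lever, at the height of lever_grip. Fixed on the fixture.
- lever (a joint): Lever angle, rad, growing clockwise seen from above. 0: over the right-hand mark (pivot-to-handle direction at 225 degrees in the fixture's frame); 0.785: middle mark, arm along the fixture's -x; 1.571: left-hand mark. Stops at both ends. Starts between 0 and 0.4, stays where it is left; takes about 3 to 4 N at the handle. Not linked to the plate.
- tin_mid (a point): Bystander: round grey metal tin, 60 mm across, 34 mm high, to the right of the fixture; point at its centre.
- cup_mid (a point): Bystander: plain grey cup, 43 mm across, 50 mm high, to the left of the fixture; point at its centre.
- watch_mid (a point): Bystander: grey stopwatch lying flat, 70 x 62 x 18 mm, in front of the fixture; point at its centre.

How it is judged (in metres and radians):
On the way, in this order (a step that is already met when the one before it is completed fails the run):
1. the lever is at its middle mark (within 7 degrees) and let go, with the knob still at home (value of joint lever between 0.66 and 0.91 rad and distance between the grasp point and lever_grip above 0.05 m and value of joint plate below 0.2 rad), for 0.2 s.
2. the knob sits in the third notch and is gripped (value of joint plate between 1.157 and 1.357 rad and contact force between the fingers and knob above 4 N and distance between the grasp point and knob below 0.035 m), for 0.2 s.
At the end, for the whole second after the job is handed in: The knob is at rest in the third notch (1.257 rad, within 0.1), the fingers still grip it (over 4 N, grasp point within 35 mm of the bar's centre), and the lever stands at its middle mark (0.785 rad, within 0.125) (all of step 2 and velocity of joint plate between -0.05 and 0.05 rad/s and value of joint lever between 0.66 and 0.91 rad); the arm keeps its last pose, push and grip.
It fails at once if the knob is turned past the third notch (more than half a click too far) (value of joint plate above 1.466 rad).
It fails at once if the knob is turned while the lever is off its middle mark (value of joint plate above 0.25 rad and (value of joint lever below 0.66 rad or value of joint lever above 0.91 rad)).
It fails at once if the tin, the cup or the stopwatch is pushed by more than 15 mm (distance of any of tin_mid, cup_mid, watch_mid from where it was at the start of the episode above 0.015 m).
It also fails if it takes over 48 s, if anything falls off the work surface, if the arm or the gripper's body presses on something with over 40 N, if the wrist force passes 120 N, or if a joint passes its speed limit or range.

## Working session

There is one attempt and no reset: what is moved stays moved. The work goes in short steps, Python scripts to look and compute and a tool call to move; the robot and the scene stay as the last step left them, time stands still between calls to the robot, and variables do not carry over. Pictures are saved under pics/ and viewed, on a budget of 10 in all, crops included, one or two more only if the job needs it, and the job is handed in when it is done.

Besides the shell and the picture viewer there is one more tool, called after "Request:" by a JSON object that holds its "op" and its "data". play_rows: Moves the arm, as the interface text tells. Its arguments: {"type":"object","properties":{"targets":{"type":"array","items":{"type":"array","items":{"type":"array","items":{"type":"number"}}}}},"required":["targets"]}

```bash
mkdir -p pics; python3 - <<'E'
from station import *
import cv2
for n in("top","side"):
    cv2.imwrite(f"pics/{n}0.png",capture(n)); c=get_calibration(n); print(n,c)
s=sense(); print(s)
E
```

```text
top {'camera_matrix': array([[614.44214539,   0.        , 326.006803  ],
       [  0.        , 614.44214539, 236.86262803],
       [  0.        ,   0.        ,   1.        ]]), 'D': array([0.03519723, 0.        , 0.        , 0.        , 0.        ]), 'T': array([[ 0.01680818,  0.99543939, -0.09390374,  0.40403825],
       [-0.99985701,  0.01655939, -0.00342804,  0.1324752 ],
       [-0.00185742,  0.09394793,  0.99557538,  1.19397346],
       [ 0.        ,  0.        ,  0.        ,  1.        ]])}
side {'camera_matrix': array([[498.76111372,   0.        , 322.92919917],
       [  0.        , 498.76111372, 236.25969101],
       [  0.        ,   0.        ,   1.        ]]), 'D': array([-0.11311671,  0.        ,  0.        ,  0.        ,  0.        ]), 'T': array([[-0.82746398,  0.33015543, -0.45420344,  0.10917661],
       [-0.56151234, -0.4904001 ,  0.66649204,  0.7180884 ],
       [-0.00269545,  0.80653899,  0.59117476,  0.59484584],
       [ 0.        ,  0.        ,  0.        ,  1.        ]])}
{'time_s': 0.1, 'joints': array([-5.79479623e+01,  2.20861301e+01,  3.89182682e-01, -2.46608699e-02,
       -6.84100175e+01, -1.48163330e+01]), 'joint_velocities': array([ 0.05990125, -0.1418071 ,  0.2052414 ,  0.08141704, -0.01686683,
       -0.07745665]), 'effort': array([-4.79026094e-04, -3.91689813e+01,  1.87934428e+01,  4.23184812e+00,
        1.34922797e-02, -7.71039663e-05]), 'tcp_pos': array([ 0.18506232, -0.59646344,  0.23858377]), 'ee_rot': array([[-9.55140898e-01, -2.96151043e-01, -6.51511347e-04],
       [-2.96151745e-01,  9.55139216e-01,  1.79467561e-03],
       [ 9.07889847e-05,  1.90711429e-03, -9.99998177e-01]]), 'wrist_force': array([ 0.11432242, -0.01182772,  0.26688255]), 'moment': array([-0.00651624, -0.00860154, -0.03928405]), 'gripper_width': 1.0018890541998497}
```

View pics/top0.png

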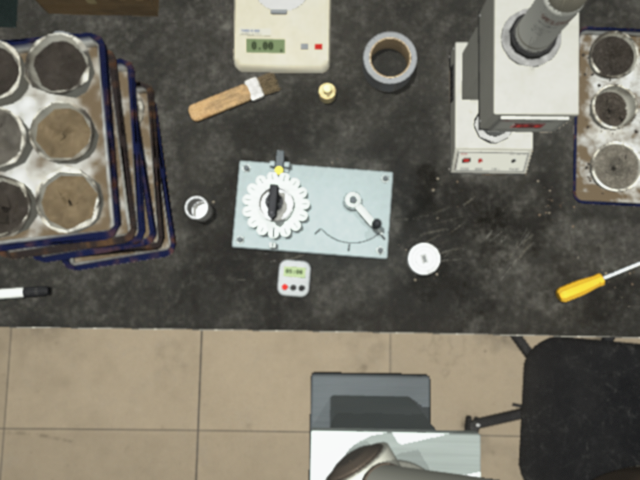

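View pics/side0.png

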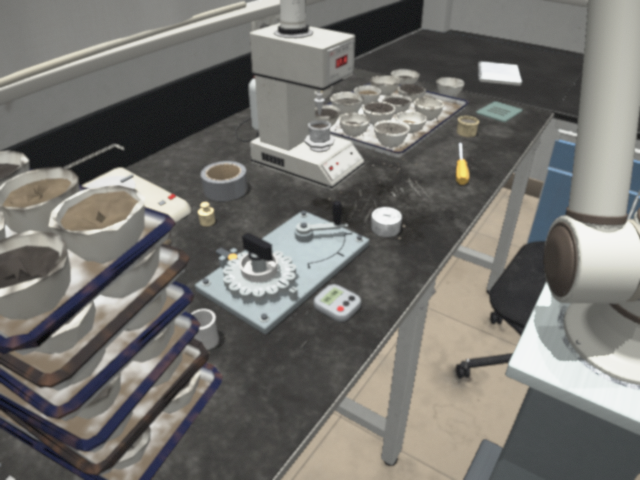

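The top view shows the base corners near (239,161), (394,172), (387,258) and (232,248). The knob is at about (274,203), the lever pivot at (352,200) and the handle at (377,225). The cup is at (198,208), the tin at (424,259) and the watch at (294,278).

```bash
cat > h.py <<'E'
import numpy as np, cv2
from station import *
F=np.diag([1,-1,-1.])
def cam(n):
    c=get_calibration(n); T=c["T"]; return c["camera_matrix"],c["D"],T[:3,:3]@F,T[:3,3]
def p2w(n,uv,z):
    K,D,R,t=cam(n); u=cv2.undistortPoints(np.float64(uv).reshape(-1,1,2),K,D).reshape(-1,2)
    d=np.c_[u,np.ones(len(u))]@R.T; return t+d*((z-t[2])/d[:,2])[:,None]
def w2p(n,P):
    K,D,R,t=cam(n); return cv2.projectPoints(np.float64(P).reshape(-1,3),cv2.Rodrigues(R.T)[0],-R.T@t,K,D)[0].reshape(-1,2)
def fix(o,th,P):
    P=np.float64(P).reshape(-1,3); c,s=np.cos(th),np.sin(th); return P@np.array([[c,-s,0],[s,c,0],[0,0,1]]).T+[o[0],o[1],0]
E
cat > fit.py <<'E'
from h import *
from scipy.optimize import least_squares
C=np.array([[.085,.15,.016],[.085,-.15,.016],[-.085,-.15,.016],[-.085,.15,.016]])
im=cv2.imread("pics/top0.png")
W=p2w("top",[(239,161),(394,172),(387,258),(232,248)],.016)
print(W.round(4))
r=least_squares(lambda p:(fix(p[:2],p[2],C)-W)[:,:2].ravel(),[W[:,0].mean(),W[:,1].mean(),0])
o=r.x[:2];th=r.x[2];print("fix",o,np.degrees(th),r.fun.round(4))
print("lever handle top",p2w("top",[(377,225)],.094),"pivot",fix(o,th,[.02,-.075,.074]),"knob",fix(o,th,[0,.07,.091]))
print("knob seen",p2w("top",[(274,203)],.106))
print("cup tin watch",p2w("top",[(198,208)],.05),p2w("top",[(424,259)],.034),p2w("top",[(294,278)],.018))
x0,y0,S=225,150,4
def draw(n,im,x0,y0,w,h,S,f):
    g=cv2.resize(im[y0:y0+h,x0:x0+w],None,fx=S,fy=S,interpolation=cv2.INTER_CUBIC)
    def ln(P,c,cl=True): cv2.polylines(g,[(((w2p(n,fix(o,th,P))-[x0,y0]+.5)*S)).round().astype(np.int32)],cl,c,1)
    ln(C,(0,0,255))
    a=np.linspace(0,6.28,40)
    ln(np.c_[.0335*np.cos(a),.07+.0335*np.sin(a),a*0+.058],(0,255,0))
    ln([[-.032,.062,.106],[.032,.062,.106],[.032,.078,.106],[-.032,.078,.106]],(255,0,255))
    for q in (0,.2,.4,.785):
        d=np.radians(225)-q
        ln(np.c_[.02+.065*np.cos(d)+.009*np.cos(a),-.075+.065*np.sin(d)+.009*np.sin(a),a*0+.094],(255,0,0))
    cv2.imwrite(f,g)
draw("top",im,225,150,180,120,4,"pics/top1.png")
draw("side",cv2.imread("pics/side0.png"),190,195,190,140,4,"pics/side1.png")
E
python3 fit.py
```

```text
[[0.6606 0.3084 0.016 ]
 [0.6439 0.0066 0.016 ]
 [0.4764 0.0189 0.016 ]
 [0.4907 0.3168 0.016 ]]
fix [0.56789042 0.16263496] -3.0918445818572593 [ 0.0002 -0.0005  0.0008  0.0017 -0.0014 -0.0014  0.0005  0.0002]
lever handle top [[0.53076908 0.04481261 0.094     ]] pivot [[0.58381606 0.0866654  0.074     ]] knob [[0.57166599 0.23253306 0.091     ]]
knob seen [[0.56589977 0.23019145 0.106     ]]
cup tin watch [[0.56232734 0.37745252 0.05      ]] [[ 0.47456094 -0.04917173  0.034     ]] [[0.43502901 0.19632342 0.018     ]]
```

View pics/top1.png

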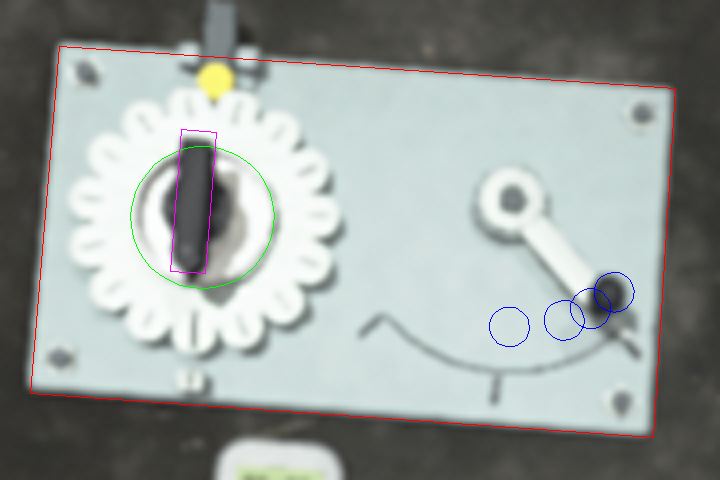

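View pics/side1.png

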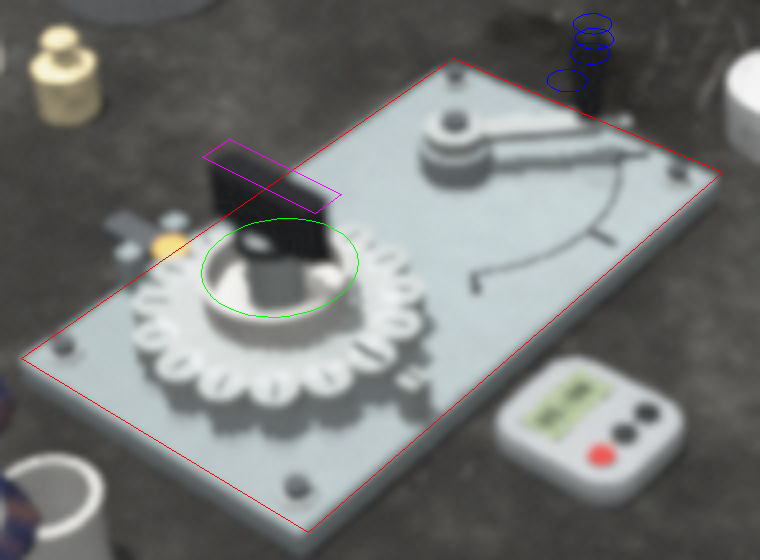

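The fit agrees within about 3 mm in both views. The knob is at about (0.570, 0.232), the handle at about (0.533, 0.046) with the lever near q≈0.05, and the pivot at (0.584, 0.087). I'll move to above the handle now; the jaws already lie roughly along the lever's tangent.

Request:
{"op": "play_rows", "data": {"targets": [[[0,0.0174,0.0321,-0.004,0],[0,0.0348,0.0642,-0.008,0],[0,0.0522,0.0963,-0.012,0],[0,0.0696,0.1284,-0.016,0],[0,0.087,0.1605,-0.02,0]]]}}

```text
time_s: 0.52
tcp_pos: [0.2724, -0.4347, 0.2189]
ee_rot: [[-0.955, -0.296, -0.001], [-0.296, 0.955, 0.001], [0.0, 0.001, -1.0]]
wrist_force: [0.8, -0.3, 0.7]
gripper_width: 1.001
```

Request:
{"op": "play_rows", "data": {"targets": [[[0,0.0174,0.0321,-0.004,0],[0,0.0348,0.0642,-0.008,0],[0,0.0522,0.0963,-0.012,0],[0,0.0696,0.1284,-0.016,0],[0,0.087,0.1605,-0.02,0]]]}}

```text
time_s: 0.93
tcp_pos: [0.3594, -0.2741, 0.1992]
ee_rot: [[-0.955, -0.296, -0.0], [-0.296, 0.955, 0.0], [0.0, 0.0, -1.0]]
wrist_force: [0.3, -0.5, 0.0]
gripper_width: 1.002
```

Request:
{"op": "play_rows", "data": {"targets": [[[0,0.0174,0.0321,-0.004,0],[0,0.0348,0.0642,-0.008,0],[0,0.0522,0.0963,-0.012,0],[0,0.0696,0.1284,-0.016,0],[0,0.087,0.1605,-0.02,0]]]}}

```text
time_s: 1.35
tcp_pos: [0.4464, -0.1136, 0.1793]
ee_rot: [[-0.955, -0.297, -0.0], [-0.297, 0.955, 0.0], [0.0, 0.0, -1.0]]
wrist_force: [1.3, 0.5, 0.0]
gripper_width: 1.004
```

Request:
{"op": "play_rows", "data": {"targets": [[[0,0.0174,0.0321,-0.004,0],[0,0.0348,0.0642,-0.008,0],[0,0.0522,0.0963,-0.012,0],[0,0.087,0.161,-0.016,0],[0,0.087,0.161,-0.02,0]]]}}

```text
time_s: 1.77
tcp_pos: [0.5345, 0.0482, 0.1597]
ee_rot: [[-0.955, -0.298, 0.001], [-0.298, 0.955, 0.0], [-0.001, -0.0, -1.0]]
wrist_force: [0.4, -1.1, 0.4]
gripper_width: 1.0
```

Request:
{"op": "play_rows", "data": {"targets": [[[0,-0.001,-0.001,-0.022,0],[0,-0.002,-0.002,-0.044,0],[0,-0.002,-0.002,-0.066,0],[0,-0.002,-0.002,-0.086,0],[0,-0.002,-0.002,-0.086,0]]]}}

```text
time_s: 2.18
tcp_pos: [0.528, 0.0428, 0.0694]
ee_rot: [[-0.955, -0.295, -0.009], [-0.295, 0.955, -0.003], [0.009, 0.0, -1.0]]
wrist_force: [-0.6, 0.1, -0.5]
gripper_width: 1.001
```

Request:
{"op": "play_rows", "data": {"targets": [[[1,0,0,0,0],[1,0,0,0,0],[1,0,0,0,0],[1,0,0,0,0],[1,0,0,0,0]]]}}

```text
time_s: 2.6
tcp_pos: [0.5318, 0.0437, 0.0747]
ee_rot: [[-0.955, -0.296, 0.002], [-0.296, 0.955, 0.001], [-0.002, 0.0, -1.0]]
wrist_force: [-0.2, -0.2, -0.4]
gripper_width: 0.708
```

Request:
{"op": "play_rows", "data": {"targets": [[[1,0,0,0,0],[1,0,0,0,0],[1,0,0,0,0],[1,0,0,0,0],[1,0,0,0,0]]]}}

```text
time_s: 3.02
tcp_pos: [0.5312, 0.0436, 0.0735]
ee_rot: [[-0.955, -0.296, -0.0], [-0.296, 0.955, -0.0], [0.0, 0.0, -1.0]]
wrist_force: [-0.0, 0.2, 0.1]
gripper_width: 0.323
```

```bash
python3 - <<'E'
from h import *
cv2.imwrite("pics/side2.png",cv2.resize(capture("side")[180:330,200:400],None,fx=4,fy=4,interpolation=cv2.INTER_CUBIC)); print(sense()["tcp_pos"],sense()["joints"])
E
```

```text
[0.53117062 0.0435819  0.07352212] [ 2.21383070e+01  2.37550643e+01 -2.44883826e+01 -1.88091813e-04
 -4.17619298e+01 -9.49039381e+01]
```

View pics/side2.png

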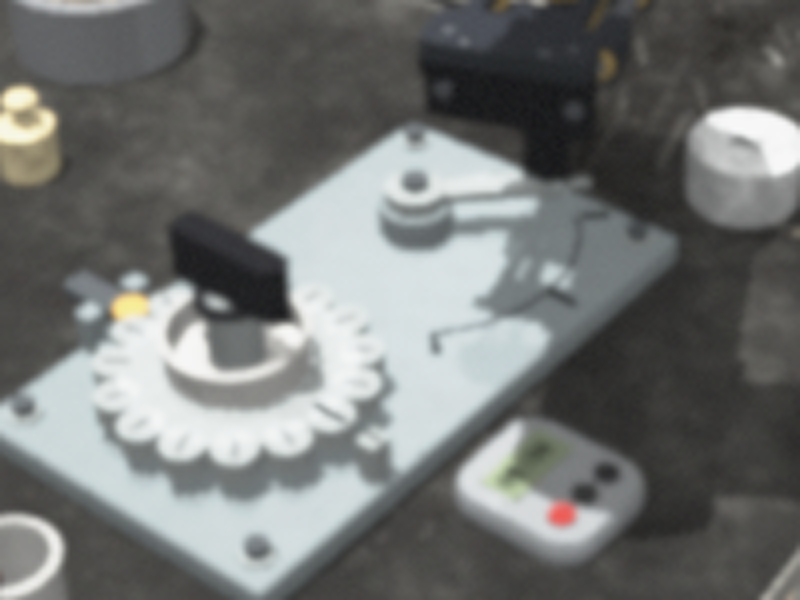

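The side view shows the fingers closing round the handle, with the lever arm under them at about (540,185). The opening is still at 0.32, so I'll let them finish closing.

Request:
{"op": "play_rows", "data": {"targets": [[[1,0,0,0,0],[1,0,0,0,0],[1,0,0,0,0],[1,0,0,0,0],[1,0,0,0,0]]]}}

```text
time_s: 3.48
tcp_pos: [0.5312, 0.0435, 0.0735]
ee_rot: [[-0.955, -0.296, -0.0], [-0.296, 0.955, -0.0], [0.0, -0.0, -1.0]]
wrist_force: [0.7, -1.3, -0.9]
gripper_width: 0.194
```

Request:
{"op": "play_rows", "data": {"targets": [[[1,-0.003,0.004,0,0],[1,-0.006,0.009,0,0],[1,-0.0085,0.0135,0,0],[1,-0.01,0.018,0,0],[1,-0.0115,0.0215,0,0]]]}}

```text
time_s: 3.9
tcp_pos: [0.5171, 0.0626, 0.0733]
ee_rot: [[-0.956, -0.294, -0.006], [-0.294, 0.956, -0.004], [0.007, -0.002, -1.0]]
wrist_force: [-1.5, -9.4, 3.2]
gripper_width: 0.196
```

Request:
{"op": "play_rows", "data": {"targets": [[[1,-0.0013,0.005,0,0],[1,-0.0023,0.01,0,0],[1,-0.0028,0.0155,0,0],[1,-0.0029,0.02,0,0],[1,-0.0027,0.024,0,0]]]}}

```text
time_s: 4.32
tcp_pos: [0.5132, 0.0862, 0.073]
ee_rot: [[-0.956, -0.294, -0.009], [-0.294, 0.956, -0.005], [0.01, -0.002, -1.0]]
wrist_force: [-5.3, -10.0, 6.4]
gripper_width: 0.193
```

Request:
{"op": "play_rows", "data": {"targets": [[[1,0,0,0,0],[1,0,0,0,0],[1,0,0,0,0]]]}}

```text
time_s: 4.57
tcp_pos: [0.5134, 0.0868, 0.073]
ee_rot: [[-0.956, -0.294, -0.008], [-0.294, 0.956, -0.004], [0.009, -0.001, -1.0]]
wrist_force: [-5.6, -5.4, 4.5]
gripper_width: 0.193
```

Request:
{"op": "play_rows", "data": {"targets": [[[1,0,0.003,0,0],[1,0,0.003,0,0],[0,0,0.003,0,0],[0,0,0.003,0,0],[0,0,0.003,0,0]]]}}

```text
time_s: 4.98
tcp_pos: [0.5174, 0.0925, 0.0737]
ee_rot: [[-0.955, -0.297, 0.001], [-0.297, 0.955, 0.001], [-0.001, 0.0, -1.0]]
wrist_force: [-0.4, -0.3, 0.2]
gripper_width: 0.337
```

Request:
{"op": "play_rows", "data": {"targets": [[[0,0,0,0,0],[0,0,0,0,0],[0,0,0,0,0],[0,0,0,0.02,0],[0,0,0,0.04,0]]]}}

```text
time_s: 5.4
tcp_pos: [0.5162, 0.0918, 0.1129]
ee_rot: [[-0.955, -0.296, -0.003], [-0.296, 0.955, -0.001], [0.003, -0.0, -1.0]]
wrist_force: [0.2, 0.3, -0.5]
gripper_width: 0.721
```

Request:
{"op": "play_rows", "data": {"targets": [[[0,0,0,0.03,0],[0,0,0,0.06,0],[0,-0.03,-0.03,0.08,0],[0,-0.06,-0.06,0.09,0],[0,-0.09,-0.09,0.09,0]]]}}

```text
time_s: 5.82
tcp_pos: [0.4329, 0.0075, 0.2054]
ee_rot: [[-0.955, -0.298, 0.005], [-0.298, 0.955, 0.001], [-0.005, -0.0, -1.0]]
wrist_force: [0.9, -1.3, -0.1]
gripper_width: 0.992
```

```bash
python3 - <<'E'
from h import *
cv2.imwrite("pics/t3.png",capture("top")); cv2.imwrite("pics/s3.png",capture("side")); print(sense()["tcp_pos"],sense()["joints"])
E
sed -i 's#top0.png")$#t3.png")#; s#side0.png#s3.png#; s#pics/top1#pics/t3b#;s#pics/side1#pics/s3b#' fit.py; sed -i 's/(0,.2,.4,.785)/(.66,.785,.91)/' fit.py; python3 fit.py >/dev/null
python3 -c "
import cv2,numpy as np
a=cv2.imread('pics/t3b.png')[:,260:];b=cv2.imread('pics/s3b.png')[:300,380:]
h=max(a.shape[0],b.shape[0]);p=lambda i:cv2.copyMakeBorder(i,0,h-i.shape[0],0,0,0)
cv2.imwrite('pics/c3.png',np.hstack([p(a),p(b)])[:, :840])"
```

```text
[0.42796756 0.00481316 0.2037455 ] [ 2.25167894e+01  4.48935355e+00 -2.86136382e+01 -8.36299218e-02
 -5.69448510e+01 -9.54059298e+01]
```

View pics/c3.png

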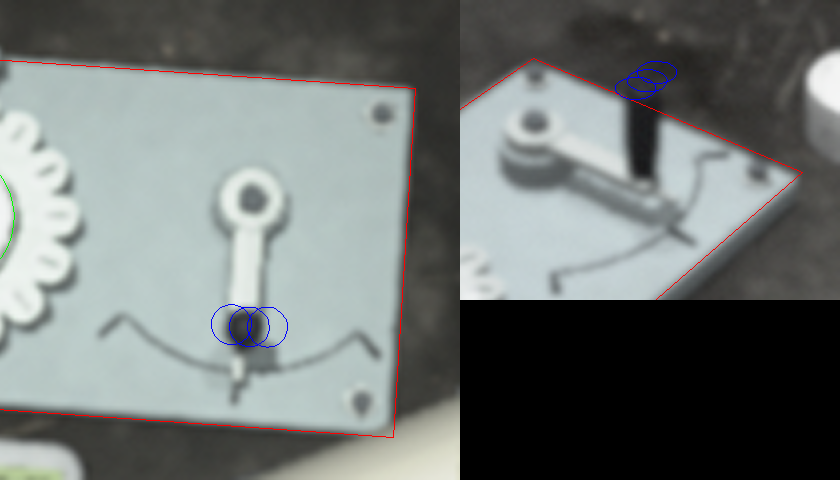

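The lever now sits on its middle mark: the arm tip at (238,372) meets the tick, and I put it at q≈0.81. Next I rotate the tool +160° on the way to above the knob, so that joint 6 has room for the clockwise turn.

Request:
{"op": "play_rows", "data": {"targets": [[[0,0.0057,0.009,0,0.1117],[0,0.0114,0.018,0,0.2234],[0,0.017,0.027,0,0.3351],[0,0.0227,0.036,0,0.4468],[0,0.0284,0.0454,0,0.5586]]]}}

```text
time_s: 6.33
tcp_pos: [0.4613, 0.0536, 0.2033]
ee_rot: [[-0.649, -0.761, 0.0], [-0.761, 0.649, 0.0], [-0.0, -0.0, -1.0]]
wrist_force: [0.0, 0.4, -0.2]
gripper_width: 0.999
```

Request:
{"op": "play_rows", "data": {"targets": [[[0,0.0057,0.009,0,0.1117],[0,0.0114,0.018,0,0.2234],[0,0.017,0.027,0,0.3351],[0,0.0227,0.036,0,0.4468],[0,0.0284,0.0454,0,0.5586]]]}}

```text
time_s: 6.75
tcp_pos: [0.4897, 0.0991, 0.2031]
ee_rot: [[-0.146, -0.989, -0.0], [-0.989, 0.146, 0.0], [-0.0, 0.0, -1.0]]
wrist_force: [-0.6, 0.4, 0.9]
gripper_width: 0.996
```

Request:
{"op": "play_rows", "data": {"targets": [[[0,0.0057,0.009,0,0.1117],[0,0.0114,0.018,0,0.2234],[0,0.017,0.027,0,0.3351],[0,0.0227,0.036,0,0.4468],[0,0.0284,0.0454,0,0.5586]]]}}

```text
time_s: 7.17
tcp_pos: [0.518, 0.1445, 0.203]
ee_rot: [[0.4, -0.916, -0.0], [-0.916, -0.4, -0.0], [-0.0, 0.0, -1.0]]
wrist_force: [0.6, 0.9, 0.3]
gripper_width: 1.001
```

Request:
{"op": "play_rows", "data": {"targets": [[[0,0.0057,0.009,0,0.1117],[0,0.0114,0.018,0,0.2234],[0,0.017,0.027,0,0.3351],[0,0.0227,0.036,0,0.4468],[0,0.0284,0.0454,0,0.5586]]]}}

```text
time_s: 7.58
tcp_pos: [0.5464, 0.1899, 0.2029]
ee_rot: [[0.825, -0.565, -0.0], [-0.565, -0.825, -0.0], [-0.0, 0.0, -1.0]]
wrist_force: [-0.2, -0.0, -0.5]
gripper_width: 1.003
```

Request:
{"op": "play_rows", "data": {"targets": [[[0,0.0057,0.009,0,0.1117],[0,0.0114,0.018,0,0.2234],[0,0.017,0.027,0,0.3351],[0,0.0284,0.0454,0,0.4468],[0,0.0284,0.0454,0,0.5586]]]}}

```text
time_s: 8.0
tcp_pos: [0.5762, 0.2373, 0.2026]
ee_rot: [[0.999, -0.04, 0.002], [-0.04, -0.999, 0.001], [0.002, -0.001, -1.0]]
wrist_force: [0.3, -0.3, -0.2]
gripper_width: 0.999
```

Request:
{"op": "play_rows", "data": {"targets": [[[0,0,0,0,0],[0,0,0,0,0]]]}}

```text
time_s: 8.17
tcp_pos: [0.5743, 0.2347, 0.2027]
ee_rot: [[0.999, -0.05, -0.001], [-0.05, -0.999, -0.0], [-0.001, 0.001, -1.0]]
wrist_force: [0.7, -0.3, -0.7]
gripper_width: 1.001
```

Request:
{"op": "play_rows", "data": {"targets": [[[0,-0.002,-0.001,-0.028,0],[0,-0.004,-0.003,-0.056,0],[0,-0.004,-0.003,-0.084,0],[0,-0.004,-0.003,-0.112,0],[0,-0.004,-0.003,-0.112,0]]]}}

```text
time_s: 8.58
tcp_pos: [0.5665, 0.2289, 0.0855]
ee_rot: [[0.999, -0.052, -0.011], [-0.052, -0.999, -0.006], [-0.01, 0.006, -1.0]]
wrist_force: [-0.9, -0.8, -1.9]
gripper_width: 1.0
```

Request:
{"op": "play_rows", "data": {"targets": [[[1,0,0,0,0],[1,0,0,0,0],[1,0,0,0,0],[1,0,0,0,0],[1,0,0,0,0]]]}}

```text
time_s: 9.0
tcp_pos: [0.571, 0.2319, 0.0929]
ee_rot: [[0.999, -0.048, 0.002], [-0.048, -0.999, 0.002], [0.002, -0.002, -1.0]]
wrist_force: [-0.4, 0.6, 1.7]
gripper_width: 0.708
```

Request:
{"op": "play_rows", "data": {"targets": [[[1,0,0,0,0],[1,0,0,0,0],[1,0,0,0,0],[1,0,0,0,0],[1,0,0,0,0]]]}}

```text
time_s: 9.42
tcp_pos: [0.5706, 0.2336, 0.0914]
ee_rot: [[0.999, -0.047, 0.002], [-0.047, -0.999, 0.004], [0.002, -0.004, -1.0]]
wrist_force: [-2.4, 6.3, -0.3]
gripper_width: 0.367
```

Request:
{"op": "play_rows", "data": {"targets": [[[1,0,0,0,0],[1,0,0,0,0],[1,0,0,0,0],[1,0,0,0,0],[1,0,0,0,0]]]}}

```text
time_s: 9.83
tcp_pos: [0.5706, 0.2336, 0.0914]
ee_rot: [[0.999, -0.047, 0.002], [-0.047, -0.999, 0.003], [0.002, -0.003, -1.0]]
wrist_force: [-1.2, 5.2, 0.4]
gripper_width: 0.37
```

```bash
python3 - <<'E'
from h import *
cv2.imwrite("pics/s4.png",cv2.resize(capture("side")[180:330,190:390],None,fx=3,fy=3,interpolation=cv2.INTER_CUBIC));s=sense(); print(s["tcp_pos"],s["joints"],s["moment"],s["wrist_force"],s["gripper_width"])
E
```

```text
[0.57065007 0.23361603 0.09141908] [ 37.24090094  28.99692111 -11.43636792  -0.11528634 -49.37309317
  50.14036732] [1.57596633 0.60404081 0.03211569] [-1.32951733  5.61623127 -0.26897801] 0.36468360501481817
```

View pics/s4.png

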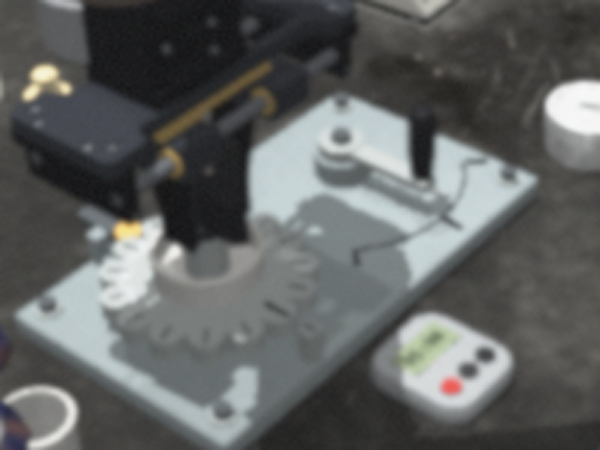

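The opening stopped at 0.365, about 32 mm, but the bar is only 16 mm thick. I'll look closer before turning anything.

```bash
python3 - <<'E'
from h import *
im=np.mean([capture("side").astype(float) for _ in range(6)],0)
c=im[200:290,210:310]; c=255*(np.clip(c/200,0,1)**.45)
g=cv2.resize(c.astype(np.uint8),None,fx=6,fy=6,interpolation=cv2.INTER_CUBIC)
# expected bar outline and finger planes
R=sense()["ee_rot"];t=sense()["tcp_pos"]
def ln(P,col): cv2.polylines(g,[((w2p("side",P)-[210,200]+.5)*6).round().astype(np.int32)],True,col,1)
o=(.5679,.1626);th=np.radians(-3.09)
for z in(.076,.106): ln(fix(o,th,[[-.032,.062,z],[.032,.062,z],[.032,.078,z],[-.032,.078,z]]),(255,0,255))
for y in(-.016,.016): ln(np.array([[-.0095,y,.017],[.0095,y,.017],[.0095,y,-.02],[-.0095,y,-.02]])@R.T+t,(0,255,255))
cv2.imwrite("pics/s5.png",g)
s=sense();print(s["tcp_pos"],s["gripper_width"],s["wrist_force"],s["moment"])
E
```

```text
[0.57064943 0.23362996 0.09143716] 0.36738137062350457 [-1.48749548  6.16445368  0.36420334] [1.57852635 0.59214502 0.15234697]
```

View pics/s5.png

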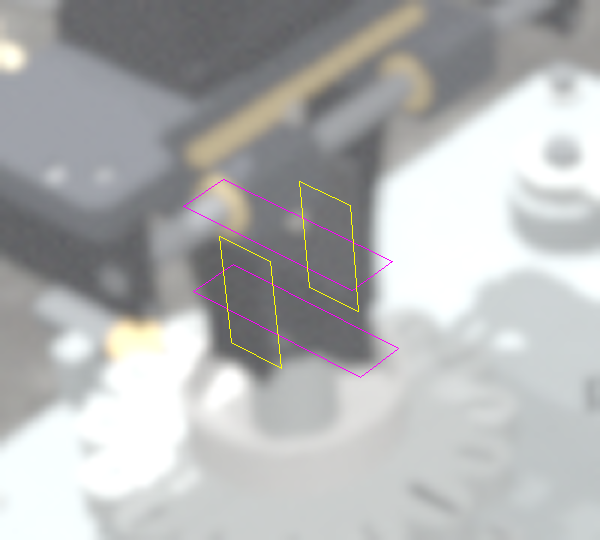

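The dark disc about 31 mm across under the bar in the first top crop explains this. The fingertips, at z≈0.074, are clamping the hub below the bar. I'll open slightly, rise about 9 mm and close again.

Request:
{"op": "play_rows", "data": {"targets": [[[0.4,0,0,0,0],[0.4,0,0,0,0],[0.4,0,0,0,0],[0.4,0,0,0.005,0],[0.4,0,0,0.009,0]]]}}

```text
time_s: 10.6
tcp_pos: [0.5704, 0.231, 0.1005]
ee_rot: [[0.999, -0.048, -0.0], [-0.048, -0.999, -0.001], [-0.0, 0.001, -1.0]]
wrist_force: [0.1, -0.5, -0.1]
gripper_width: 0.585
```

Request:
{"op": "play_rows", "data": {"targets": [[[1,0,0,0,0],[1,0,0,0,0],[1,0,0,0,0],[1,0,0,0,0],[1,0,0,0,0]]]}}

```text
time_s: 11.02
tcp_pos: [0.5703, 0.2314, 0.1001]
ee_rot: [[0.999, -0.048, -0.0], [-0.048, -0.999, -0.0], [-0.0, 0.0, -1.0]]
wrist_force: [-1.1, 0.4, 0.1]
gripper_width: 0.308
```

Request:
{"op": "play_rows", "data": {"targets": [[[1,0,0,0,0],[1,0,0,0,0],[1,0,0,0,0],[1,0,0,0,0],[1,0,0,0,0]]]}}

```text
time_s: 11.43
tcp_pos: [0.5704, 0.2337, 0.1001]
ee_rot: [[0.999, -0.048, 0.001], [-0.048, -0.999, 0.004], [0.001, -0.004, -1.0]]
wrist_force: [-1.3, 7.1, -0.5]
gripper_width: 0.178
```

The opening is now 0.178, about 15.5 mm, so the bar itself is gripped. I'll centre on it (+2.5 mm in y) and turn clockwise in slow steps.

Request:
{"op": "play_rows", "data": {"targets": [[[1,0,0.0025,0,0],[1,0,0.0025,0,-0.05],[1,0,0.0025,0,-0.12],[1,0,0.0025,0,-0.2],[1,0,0.0025,0,-0.28]]]}}

```text
time_s: 11.85
tcp_pos: [0.5706, 0.2347, 0.1001]
ee_rot: [[0.946, -0.325, 0.001], [-0.325, -0.946, 0.001], [0.0, -0.001, -1.0]]
wrist_force: [0.6, 3.2, -0.5]
gripper_width: 0.182
```

Request:
{"op": "play_rows", "data": {"targets": [[[1,0,0,0,-0.07],[1,0,0,0,-0.14],[1,0,0,0,-0.14],[1,0,0,0,-0.14]]]}}

```text
time_s: 12.18
tcp_pos: [0.5708, 0.2351, 0.1001]
ee_rot: [[0.893, -0.449, 0.001], [-0.449, -0.893, 0.002], [0.0, -0.002, -1.0]]
wrist_force: [1.1, 5.7, -3.2]
gripper_width: 0.178
```

```bash
python3 - <<'E'
from h import *
s=sense();r=s["ee_rot"];print(s["tcp_pos"],np.degrees(np.arctan2(r[1,1],r[0,1])),s["wrist_force"],s["moment"],s["joints"][5],s["gripper_width"])
E
```

```text
[0.5707905  0.23512964 0.1000988 ] -116.71081590860463 [ 1.11595557  5.66042318 -3.21542317] [ 1.48645968 -0.07246164 -0.14567901] 25.949708969022566 0.1782921578827622
```

One click done: the tool has turned 24.0°. Two more to go.

Request:
{"op": "play_rows", "data": {"targets": [[[1,0,0.0015,0,-0.07],[1,0,0.0015,0,-0.14],[1,0,0.0015,0,-0.21],[1,0,0.0015,0,-0.28],[1,0,0.0015,0,-0.35]]]}}

```text
time_s: 12.6
tcp_pos: [0.5715, 0.2361, 0.1001]
ee_rot: [[0.683, -0.731, 0.002], [-0.731, -0.683, 0.001], [0.001, -0.003, -1.0]]
wrist_force: [4.1, 4.0, -4.1]
gripper_width: 0.182
```

Request:
{"op": "play_rows", "data": {"targets": [[[1,0,0,0,-0.07],[1,0,0,0,-0.07],[1,0,0,0,-0.07]]]}}

```text
time_s: 12.85
tcp_pos: [0.5717, 0.2363, 0.1001]
ee_rot: [[0.632, -0.775, 0.003], [-0.775, -0.632, 0.002], [0.0, -0.003, -1.0]]
wrist_force: [3.4, 4.6, -4.5]
gripper_width: 0.182
```

Request:
{"op": "play_rows", "data": {"targets": [[[1,0,0,0,-0.07],[1,0,0,0,-0.14],[1,0,0,0,-0.21],[1,0,0,0,-0.27],[1,0,0,0,-0.32]]]}}

```text
time_s: 13.27
tcp_pos: [0.5726, 0.2368, 0.1001]
ee_rot: [[0.355, -0.935, 0.005], [-0.935, -0.355, 0.003], [-0.001, -0.005, -1.0]]
wrist_force: [6.5, 4.3, -7.0]
gripper_width: 0.183
```

Request:
{"op": "play_rows", "data": {"targets": [[[1,0,0,0,-0.05],[1,0,0,0,-0.09],[1,0,0,0,-0.097],[1,0,0,0,-0.097],[1,0,0,0,-0.097]]]}}

```text
time_s: 13.68
tcp_pos: [0.5729, 0.2369, 0.1002]
ee_rot: [[0.265, -0.964, 0.005], [-0.964, -0.265, 0.003], [-0.002, -0.006, -1.0]]
wrist_force: [7.5, 5.0, -6.9]
gripper_width: 0.183
```

```bash
python3 - <<'E'
from h import *
s=sense();r=s["ee_rot"];print(s["tcp_pos"],np.degrees(np.arctan2(r[1,1],r[0,1])),s["wrist_force"],s["moment"],s["joints"][5],s["gripper_width"])
t=capture("top");u=capture("side")
f=lambda i,y,x:cv2.resize(i[y:y+130,x:x+100],None,fx=4,fy=4,interpolation=cv2.INTER_CUBIC)
cv2.imwrite("pics/f6.png",np.hstack([f(u,200,210),f(u,190,290)]))
E
```

```text
[0.57289417 0.23690594 0.10015636] -164.64993984797607 [ 7.46205303  5.00254278 -6.87433627] [ 1.17266702 -1.78068372 -0.10779542] -22.117386923185983 0.18320762909079613
```

View pics/f6.png

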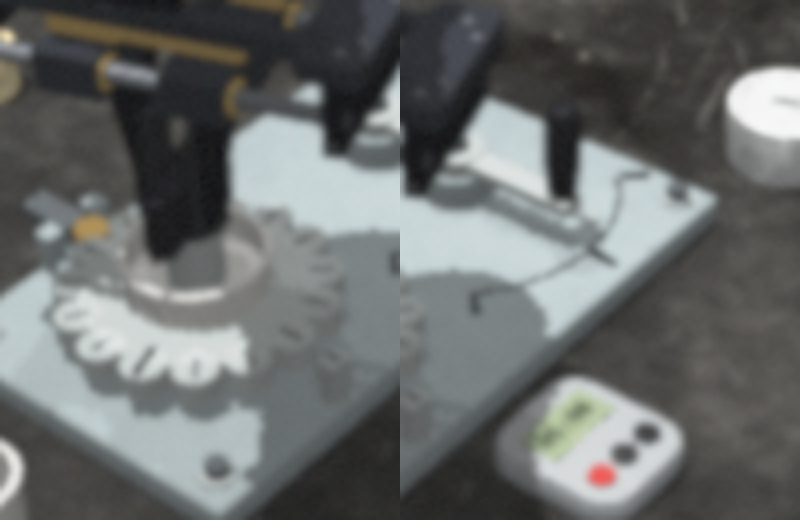

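The fingers still hold the bar. The tool has turned 71.9° with the opening almost unchanged, so the bar has not slipped. The lever arm points at the middle tick, near (605,255) in the right half, and the watch and tin look undisturbed. I'll hand in.

```bash
python3 - <<'E'
from station import *
print(finish_job()); s=sense(); print(s["time_s"],s["gripper_width"],s["wrist_force"])
E
```

```text
the job is handed in; nothing more can be done
None
the job is handed in; nothing more can be done
```

I set the lever to its middle mark and let go of it. I then gripped the knob, turned it clockwise three clicks and handed the job in with the knob still gripped. The hand-in gives no verdict.

**Last checks:**
- **Lever:** it stands at about 0.81 rad by the pictures, and the allowed range is 0.66 to 0.91.
- **Knob:** the tool turned 71.9° from home, where the third notch is at 72°. This is the tool's own angle. I did not measure the plate separately at the end, because the arm blocked most of the view.
- **Grip:** the opening is 0.183, about 16 mm, which matches the bar. The wrist force was about 11 N and the time about 14 s.
- **Bystanders:** the tin and stopwatch looked undisturbed in the last picture. I did not measure them. The cup was only partly in the last views, but the arm stayed clear of it.

**What disagreed:** the first knob grasp stopped at about 32 mm. The fingertips had caught the hub below the bar, so I opened, rose 9 mm and gripped again before turning. The knob axis also turned out a few millimetres from my estimate; this showed only as side forces of about 5 to 9 N.

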